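# Load a glass rod in the strain viewer and hold the filter plate over it

## Robot

A 7-joint arm with a two-finger parallel gripper is mounted at the origin on the work surface. World frame = base frame: x ahead of the robot, y to its left, z up, the work surface at z = 0. Lengths are in m, angles in rad, forces in N, time in s.
With the tool pointing down it reaches from about 0.4 to 0.85 m from the base axis. Payload 6.9 kg.
Tool frame: the origin (TCP) lies midway between the tips of the shut fingers; the grasp point (between the pads) lies behind it (ctrl.pinch_z is the z of the grasp point in the tool frame, in m); z points along the fingers, y is the direction in which the jaws open and shut (so a half turn about z gives the same grasp; the last joint's range is limited). The gripper opens to 85 mm and grips with 20 to 120 N. Pads are 22 mm wide; open, the fingers measure 114 mm over their backs; the gripper's body (76 mm by 85 mm) begins 54 mm behind the grasp point. The pads swing forward as they close: fully open they stand 13 mm farther back than shut.
Start: joints at [0.105, 0.507, -0.238, 1.5, 0.126, 1.149, -0.155], TCP at [0.625, -0, 0.231] pointing down, gripper open.
Joint ranges: [-3.08, 3.08], [-0.24, 2.05], [-1.43, 1.35], [0, 2.5], [-1.52, 4.66], [0.17, 1.96], [-2.89, 2.89]. Speed limits (rad/s): [2.39, 2.39, 3.14, 3.14, 3.14, 3.14, 3.14].

## Interface

Orientations are given as a unit quaternion [w, x, y, z].
In Python, from station import ctrl, get_state, vision, ticket, models gives the robot as it stands. Calls block until the motion is done:
- ctrl.movep(position, orientation): joint-space move of the TCP to a pose.
- ctrl.movel(position, frame=None, max_speed=0.15): straight line of the TCP; frame=None keeps the orientation; max_speed is the mean speed in m/s.
- ctrl.set_joints(angles): joint-space move.
- ctrl.ungrasp() and ctrl.close_gripper(force=None): open the fingers fully, or close them until they stop; force is the grip in N (None keeps the last).
- ctrl.pause(seconds).
- ctrl.ik(position, orientation): joint angles nearest the present ones, or None.
- get_state(): the state.
- vision.grab_frame(name): name is "scene" or "side" or "wrist"; returns (picture, depth): 480x640x3 uint8, blue, green, red; 480x640 float32, m along the optical axis (not along the pixel's ray), 0 where there is no reading.
- vision.camera_info(name): a dict with "mtx" (3x3 intrinsics, pixels), "R" (3x3) and "t" (3): a world point X has camera coordinates R X + t; the wrist camera has in their place "hand_eye" (4x4, takes a point from camera to tool coordinates, whose origin is the TCP and whose axes are the flange's). Camera axes: x right, y down, z forward; pixel columns grow to the right and rows downward; lengths in m; the calibration is good to about 2 mm. A picture is of the moment at which its call begins: read the wrist's pose just before it. camera_info takes no time and is no camera call.
A pose or a line that the arm cannot do raises ctrl.Unreachable and nothing moves.
- ticket.close_job(): hands the job in, once; it reports no verdict.
Trained networks look in the newest picture that a camera, given by its name, has taken for a name from the list of things; names that differ only in an ending like _2 or _b are one class to them, and where a whole thing is asked for, a point or a joint stands for the part that bears it (a point fixed in the world has none). Each returns a list of dicts, best first, with "p" (0 to 1); they miss things now and then, are a little off and sometimes report something else, mostly with a low value. They report only what shows in the picture. A call takes as long as a camera call. They do not tell look-alikes from the thing itself.
- models.recognise(camera, target): "point" ([column, row] in pixels, amid what is visible of it).
- models.masks_of(camera, target): "mask" (480x640 bool, what is visible of it) and "point" ([column, row] in pixels, amid what is visible of it).
The state is a dict: "time": time; "qpos": joint angles; "qd": joint speeds; "tau": joint torques, N m; "tcp_pos": TCP position; "eef_rot": TCP orientation; "contact_force": force on the tool from outside, world axes, zero at the start; "wrist_torque": the same for the moment, N m; "width": finger opening in m.
Only numpy, scipy, OpenCV 4.12 (cv2) and the standard library are available. Lean on these libraries where they do the work, as an engineer would, in place of code of your own. Each camera call takes 0.05 s, during which the arm holds its last target.

## Task

Take the green glass rod from its wooden stand, lay it on the two V rests of the strain viewer and slide the tailstock up by its red post until the rod is held end to end between the two brass sockets, fully home, and let go. Then pick the amber filter plate off its cork block and hold it over the middle of the rod, about 12 cm above it, label face up and tipped about 40 degrees so that its label end, the one with the small corner notch, is the higher; finish while still holding it there steadily, clear of the viewer. Leave the graphite block, jar, cup, hammer and paddle where they are.

Things in the scene. Friction and masses are not known exactly. Their poses are not given: they have to be found in the camera images.
- rod_center (a point): middle of the green glass rod, 16 mm in diameter, 160 mm long, both ends alike; point on its axis, x along the rod. It starts level on a fixed wooden stand (foot 130 x 50 mm, 8 mm thick; two V rests 10 mm long, 50 mm either side of the stand's middle, no higher than the rod's axis), its axis 45 mm above the table, free space under its middle
- viewer_mid (a point): where the rod's middle belongs when fully home in the fixed strain viewer, 60 mm above the table; x runs along the viewer from the fixed blue head (-x) to the sliding blue tailstock (+x), z up. V rests 10 mm long at x = -45 and +45 mm, 16 mm to each side, no higher than the axis, carry the rod's axis at this height. The rod slides freely along them
- tail (a joint): slide of the tailstock, m: 0 fully back, grows towards the head. Its brass socket faces the head; in the viewer's frame its bottom is at x = 150 mm minus this value, its mouth 8 mm nearer the head. Starts at 0 to 0.030; with the rod fully home it reads 0.070 and the rod stops it. Stiff: about 2.5 N of friction, stays where left
- tail_grip (a point): grip point on the axis of the tailstock's upright red post, 106 mm above the table; the post is round, 16 mm in diameter, from 26 mm below this point (top of the blue tailstock) to 18 mm above it. It moves with the tailstock; with the rod fully home it lies at x = 95 mm in the viewer's frame
- plate_center (a point): centre of the amber filter plate, 110 mm long (x), 44 wide (y), 6 thick. Both ends have a pale frosted band 20 mm wide; only the +x end, the label end, has a corner notch, 14 mm long, 12 wide, at its -y side. z: out of the label face, up at the start. Starts flat on a fixed cork block 60 x 24 x 22 mm, centre 25 mm above the table, long edges overhanging the block by about 10 mm; may point any way
- plate: the same amber filter plate, about 70 g; origin at the centre of its underside, axes as plate_center
- rod: the same green rod, about 72 g, origin at its middle, x along it
- viewer: the strain viewer, origin on the table under viewer_mid, same axes. Grey bed x -120 to 200 mm, y +-45, 12 mm thick. Head and tailstock are 50 mm wide, 80 tall; brass sockets 20 mm square inside, 8 deep. The head's socket bottom is at x = -80, its mouth at -72. A rod laid 10 to 15 mm short of home (towards +x) is clear of both sockets; the tailstock then pushes it home
- graphite: black graphite block, 55 x 40 x 22 mm, loose among the task's things; to be left alone; origin at its underside
- jar: amber jar with a red cap, 56 mm across, 75 mm tall, loose; to be left alone; origin at its underside
- cup: white cup, 72 mm across, 70 mm tall, loose; to be left alone; origin at its underside
- hammer: hammer lying near the left side of the table, about 0.3 m long, 26 mm tall, loose; to be left alone; origin at its underside
- paddle: spatula-like paddle lying near the right side of the table, about 0.3 m long, loose; to be left alone; origin at its underside
There are look-alikes about, which are no part of the job. What is meant by the plate is not black, and is the smaller of those in its own colour.

How it is judged:
By the outcome, as a careful person would: the job done as asked, in the order asked, and still so for the second after the job is handed in, while the arm keeps its last pose, push and grip.
It also fails if it takes over 64 s, if anything falls off the work surface, if the arm or the gripper's body presses on something with over 40 N, if the wrist force passes 120 N, or if a joint passes its speed limit or range.

## Working session

There is one attempt and no reset: what is moved stays moved. The work goes in short steps, each a Python script; the robot and the scene stay as the last script left them, time stands still between calls to the robot, and variables do not carry over. Pictures are saved under pics/ and viewed, and the job is handed in when it is done.

```bash
ls; mkdir -p pics
python3 - <<'E'
from station import ctrl, get_state, vision, ticket, models
import cv2,numpy as np
s=get_state(); print(s['time'],s['tcp_pos'],s['eef_rot'],s['width'],ctrl.pinch_z)
for n in ("scene","side","wrist"):
    im,d=vision.grab_frame(n); cv2.imwrite(f"pics/{n}0.png",im); np.savez(f"{n}0.npz",im=im,d=d)
    c=vision.camera_info(n); print(n,{k:np.round(np.array(v),4).tolist() for k,v in c.items()})
print(get_state()['time'])
E
```

```text
pics
0.0 [ 6.24504280e-01 -1.14666919e-04  2.30441208e-01] [-5.98362758e-04  7.07113253e-01  7.07099757e-01 -6.50301153e-04] 0.08527373290802653 -0.0187
scene {'mtx': [[473.7619, 0.0, 321.2437], [0.0, 473.7619, 240.6841], [0.0, 0.0, 1.0]], 'R': [[-0.5364, 0.8439, 0.0001], [0.7415, 0.4714, -0.4774], [-0.403, -0.256, -0.8787]], 't': [0.2412, -0.3143, 1.4749]}
side {'mtx': [[524.9109, 0.0, 314.0298], [0.0, 524.9109, 225.9502], [0.0, 0.0, 1.0]], 'R': [[0.9794, -0.2019, 0.0036], [-0.1424, -0.7031, -0.6967], [0.1432, 0.6818, -0.7174]], 't': [-0.4587, 0.1133, 1.2861]}
wrist {'mtx': [[409.0008, 0.0, 315.8657], [0.0, 409.0008, 235.3432], [0.0, 0.0, 1.0]], 'hand_eye': [[-0.0012, -0.9514, -0.308, 0.0798], [1.0, -0.0013, 0.0003, 0.0], [-0.0006, -0.308, 0.9514, -0.1426], [0.0, 0.0, 0.0, 1.0]]}
0.15
```

View pics/scene0.png

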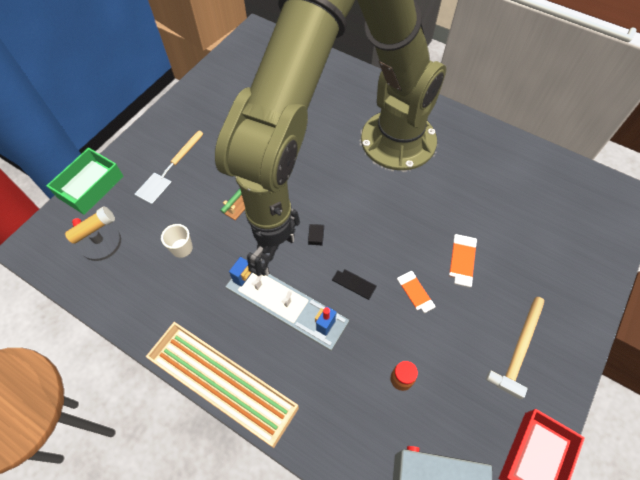

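View pics/side0.png

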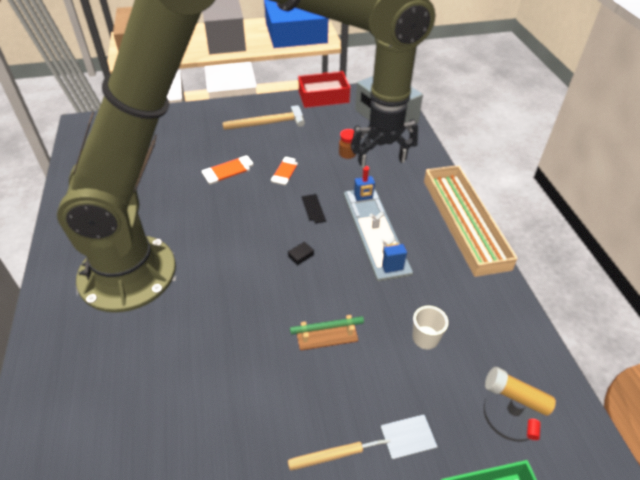

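View pics/wrist0.png

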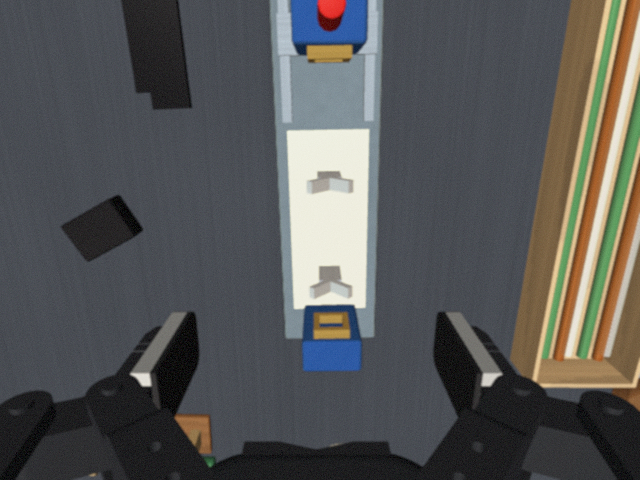

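The scene camera shows two amber plates: the smaller at (416,291), the larger at (463,260). There is also a black plate at (354,284). The rod is on its stand at about (327,325) in the side view. The viewer runs along world +y, with the tailstock and red post at the far end (wrist 330,10). Next I'll build a metric top-down map from the depth.

```bash
cat > hlp.py <<'E'
import numpy as np, cv2
from scipy.spatial.transform import Rotation as Rn
from station import ctrl, get_state, vision, ticket, models
def Rq(q): return Rn.from_quat([q[1],q[2],q[3],q[0]])
def qR(R):
    q=Rn.from_matrix(R).as_quat(); return [q[3],q[0],q[1],q[2]]
def cam_pose(name,s=None):
    c=vision.camera_info(name); K=np.array(c['mtx'])
    if 'R' in c:
        R=np.array(c['R']);t=np.array(c['t']); return K,R.T,-R.T@t
    H=np.array(c['hand_eye']); Rt=Rq(s['eef_rot']).as_matrix()
    return K,Rt@H[:3,:3],Rt@H[:3,3]+np.array(s['tcp_pos'])
def cloud(d,K,Rw,tw):
    v,u=np.mgrid[:d.shape[0],:d.shape[1]]
    P=np.stack([(u-K[0,2])/K[0,0]*d,(v-K[1,2])/K[1,1]*d,d],-1)
    W=P@Rw.T+tw; W[d<=0]=np.nan; return W
def onplane(px,z,K,Rw,tw):
    px=np.atleast_2d(px).astype(float)
    r=np.c_[(px[:,0]-K[0,2])/K[0,0],(px[:,1]-K[1,2])/K[1,1],np.ones(len(px))]@Rw.T
    return tw+r*((z-tw[2])/r[:,2])[:,None]
def proj(X,K,Rw,tw):
    c=(np.atleast_2d(X)-tw)@Rw; return (c[:,:2]/c[:,2:])*[K[0,0],K[1,1]]+[K[0,2],K[1,2]]
E
cat > m1.py <<'E'
from hlp import *
s=dict(tcp_pos=[6.24504280e-01,-1.14666919e-04,2.30441208e-01],eef_rot=[-5.98362758e-04,7.07113253e-01,7.07099757e-01,-6.50301153e-04])
for n in ("scene","side","wrist"):
    f=np.load(f"{n}0.npz"); K,Rw,tw=cam_pose(n,s); W=cloud(f['d'],K,Rw,tw); np.savez(f"{n}W.npz",W=W,im=f['im'])
    z=W[...,2]; m=abs(z)<0.01; print(n,"table z med",np.nanmedian(z[m]),"cam at",tw.round(3))
def S(n,u,v):
    W=np.load(f"{n}W.npz")['W']; return W[v,u].round(4)
for n,pts in dict(wrist=[(330,10),(330,60),(330,30),(330,180),(330,285),(330,345),(330,220),(100,230),(160,40)],
  scene=[(416,291),(463,260),(354,284),(327,312),(325,322),(240,270),(405,370),(177,235)],side=[(327,324),(292,329),(362,321),(284,170),(230,168),(313,208),(365,172),(390,258)]).items():
    for p in pts: print(n,p,S(n,*p))
E
python3 m1.py
python3 - <<'E'
import cv2,numpy as np
a=cv2.imread('pics/scene0.png'); b=cv2.imread('pics/side0.png')
A=cv2.resize(a[215:320,325:500],None,fx=4,fy=4,interpolation=cv2.INTER_CUBIC)
B=cv2.resize(b[145:235,190:340],None,fx=5,fy=5,interpolation=cv2.INTER_CUBIC)
cv2.imwrite('pics/ca.png',A);cv2.imwrite('pics/cb.png',B)
C=cv2.resize(b[300:360,275:380],None,fx=7,fy=7,interpolation=cv2.INTER_CUBIC)
cv2.imwrite('pics/cc.png',C)
E
```

```text
scene table z med 0.00018767567955413345 cam at [0.957 0.322 1.146]
side table z med 6.0145859606342e-05 cam at [ 0.281 -0.89   1.003]
wrist table z med -9.893600746879727e-05 cam at [0.625 0.08  0.373]
wrist (330, 10) [0.6322 0.1277 0.1237]
wrist (330, 60) [0.6347 0.1094 0.0505]
wrist (330, 30) [0.6334 0.1234 0.0878]
wrist (330, 180) [0.6356 0.0212 0.0493]
wrist (330, 285) [ 0.6365 -0.0704  0.0491]
wrist (330, 345) [ 0.6359 -0.1097  0.0808]
wrist (330, 220) [ 0.6373 -0.0229  0.0104]
wrist (100, 230) [ 0.4302 -0.0288  0.0219]
wrist (160, 40) [0.4973 0.1286 0.0068]
scene (416, 291) [0.4369 0.2775 0.0263]
scene (463, 260) [0.2815 0.3422 0.0086]
scene (354, 284) [0.4972 0.1314 0.0073]
scene (327, 312) [0.6362 0.1341 0.123 ]
scene (325, 322) [0.6453 0.1349 0.0772]
scene (240, 270) [ 0.6461 -0.1133  0.0814]
scene (405, 370) [0.6438 0.3454 0.0768]
scene (177, 235) [ 0.6389 -0.3411  0.0293]
side (327, 324) [ 0.4393 -0.2777  0.0521]
side (292, 329) [ 0.3639 -0.2742  0.0507]
side (362, 321) [ 0.515  -0.2842  0.0504]
side (284, 170) [0.4359 0.2711 0.031 ]
side (230, 168) [0.2845 0.3336 0.0126]
side (313, 208) [0.4919 0.1282 0.0034]
side (365, 172) [0.6298 0.1222 0.1138]
side (390, 258) [ 0.6205 -0.1412  0.0706]
```

View pics/ca.png

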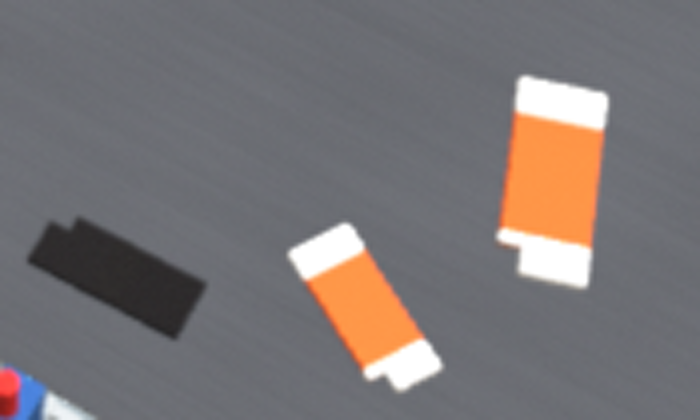

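View pics/cb.png

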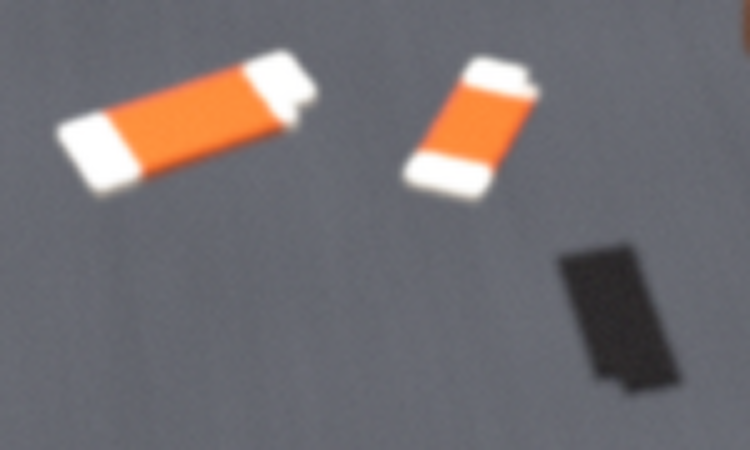

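View pics/cc.png

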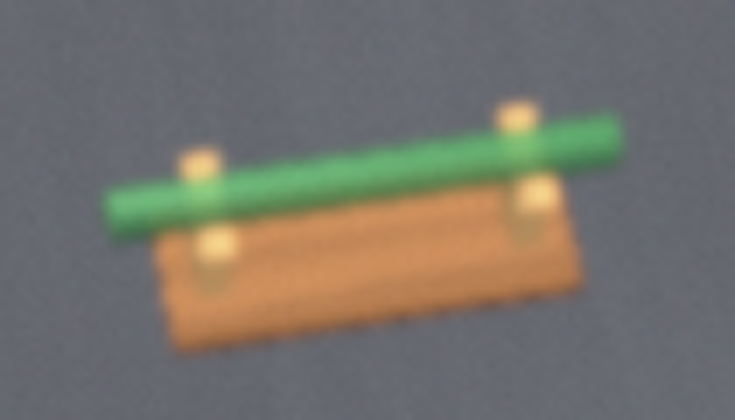

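The plate meant is the smaller amber one, at scene (416,291). It is raised with its top at about 0.028, and the notch is at the +y end. The larger amber one, at (463,260), lies on the table, and the plate at (354,284) is black. The rod on the wooden stand, side (327,324), is the only one on a stand; the others are in the tray. Next I'll refine the poses.

```bash
cat > m2.py <<'E'
from hlp import *
s=dict(tcp_pos=[6.24504280e-01,-1.14666919e-04,2.30441208e-01],eef_rot=[-5.98362758e-04,7.07113253e-01,7.07099757e-01,-6.50301153e-04])
L={n:(np.load(f"{n}W.npz")['W'],np.load(f"{n}W.npz")['im'],cam_pose(n,s)) for n in("scene","side","wrist")}
# rod
W,im,cp=L['side']; hsv=cv2.cvtColor(im,cv2.COLOR_BGR2HSV)
m=cv2.inRange(hsv,(50,80,40),(80,255,255)); m[:300]=0;m[345:]=0;m[:,:280]=0;m[:,375:]=0
v,u=np.nonzero(m); P=onplane(np.c_[u,v],0.045,*cp)[:,:2]; c=P.mean(0); 
w,V=np.linalg.eigh(np.cov((P-c).T)); a=V[:,1]*np.sign(V[0,1]); t=(P-c)@a
mid=c+a*(t.max()+t.min())/2
print("rod n",len(u),"ctr",mid.round(4),"mean",c.round(4),"yaw",np.degrees(np.arctan2(a[1],a[0])).round(2),"len",np.ptp(t).round(4),"w",np.ptp((P-c)@V[:,0]).round(4), "depth top z",np.nanpercentile(W[v,u,2],[50,95]).round(4), "depth mean xy",np.nanmedian(W[v,u],0).round(4))
# plate
for n,roi in (("scene",(265,320,390,445)),("side",(150,192,265,305))):
    W,im,cp=L[n]; 
    m=np.zeros(im.shape[:2],np.uint8); r=im[roi[0]:roi[1],roi[2]:roi[3]].astype(int)
    m[roi[0]:roi[1],roi[2]:roi[3]]=(r.max(-1)>135)
    num,lab,st,ce=cv2.connectedComponentsWithStats(m); k=1+np.argmax(st[1:,4]); v,u=np.nonzero(lab==k)
    P=onplane(np.c_[u,v],0.028,*cp)[:,:2].astype(np.float32); rc=cv2.minAreaRect(P*1000)
    hs=cv2.cvtColor(im,cv2.COLOR_BGR2HSV); o=(lab==k)&(hs[...,1]>120); vo,uo=np.nonzero(o); Po=onplane(np.c_[uo,vo],0.028,*cp)[:,:2].astype(np.float32); ro=cv2.minAreaRect(Po*1000)
    print(n,"plate",rc,"orange",ro,"mean",P.mean(0),"z",np.nanmedian(W[v,u,2]), np.nanmedian(W[vo,uo],0).round(4))
# viewer, from wrist cloud
W,im,cp=L['wrist']; X,Y,Z=W[...,0],W[...,1],W[...,2]
roi=(X>0.55)&(X<0.72)
bed=roi&(Z>0.008)&(Z<0.0165)&(Y>-0.11)&(Y<0.1)
P=np.c_[X[bed],Y[bed]]
ys=np.arange(-0.08,0.09,0.01); E=[]
for y in ys:
    q=P[abs(P[:,1]-y)<0.004]; E.append([y,q[:,0].min(),q[:,0].max()])
E=np.array(E); print("bed edges fit lo",np.polyfit(E[:,0],E[:,1],1).round(4),"hi",np.polyfit(E[:,0],E[:,2],1).round(4),"width",(E[:,2]-E[:,1]).round(4))
for nm,y0,y1,z0,z1 in (("rest-",-.1,-.04,.035,.07),("rest+",-.01,.05,.035,.07),("headtop",-.2,-.08,.078,.083),("tailtop",.08,.2,.078,.083),("post",.08,.2,.118,.128),("headsock",-.11,-.08,.055,.075),("tailsock",.08,.125,.055,.075)):
    m=roi&(Y>y0)&(Y<y1)&(Z>z0)&(Z<z1)
    print(nm,m.sum(),"x",np.percentile(X[m],[1,50,99]).round(4),"y",np.percentile(Y[m],[1,50,99]).round(4),"z",np.percentile(Z[m],[5,95]).round(4))
for n in("scene","side"):
    W,im,cp=L[n];X,Y,Z=W[...,0],W[...,1],W[...,2];roi=(X>0.55)&(X<0.72)
    for nm,y0,y1,z0,z1 in (("headtop",-.2,-.08,.077,.084),("tailtop",.08,.2,.077,.084),("post",.08,.2,.117,.130)):
        m=roi&(Y>y0)&(Y<y1)&(Z>z0)&(Z<z1)
        if m.sum(): print(n,nm,m.sum(),"x",np.percentile(X[m],[1,50,99]).round(4),"y",np.percentile(Y[m],[1,50,99]).round(4))
E
python3 m2.py
python3 -c "
import cv2;a=cv2.imread('pics/wrist0.png');cv2.imwrite('pics/w0c.png',cv2.resize(a[0:380,260:400],None,fx=1.55,fy=1.55,interpolation=2))"
```

```text
rod n 416 ctr [ 0.4395 -0.2741] mean [ 0.44   -0.2741] yaw -1.45 len 0.1595 w 0.0166 depth top z [0.0511 0.055 ] depth mean xy [ 0.4382 -0.2783  0.0511]
scene plate ((439.8741760253906, 277.63568115234375), (115.85769653320312, 50.28702163696289), 59.631710052490234) orange ((440.2743835449219, 277.03472900390625), (64.92622375488281, 47.05228805541992), 59.677425384521484) mean [0.43943405 0.27727124] z 0.027817557702403684 [0.4401 0.2777 0.028 ]
side plate ((438.39141845703125, 275.6928405761719), (126.99269104003906, 53.82870864868164), 59.82863998413086) orange ((439.90557861328125, 276.3439636230469), (59.350406646728516, 48.80443572998047), 58.633792877197266) mean [0.43673554 0.27285308] z 0.027159040035274917 [0.4402 0.2769 0.0276]
bed edges fit lo [-0.0169  0.5902] hi [-0.0167  0.6797] width [0.0899 0.089  0.0893 0.0896 0.09   0.089  0.0891 0.0896 0.0895 0.089
 0.0901 0.0894 0.0892 0.0897 0.0896 0.0892 0.0897]
rest- 963 x [0.6185 0.6367 0.6537] y [-0.0998 -0.0718 -0.0664] z [0.0397 0.0637]
rest+ 726 x [0.6167 0.6349 0.6524] y [0.013  0.0191 0.0233] z [0.0416 0.0625]
headtop 1727 x [0.6134 0.6369 0.6609] y [-0.1357 -0.1206 -0.1072] z [0.0785 0.0808]
tailtop 2563 x [0.6086 0.6298 0.6568] y [0.1165 0.1273 0.1419] z [0.0785 0.0812]
post 508 x [0.6252 0.6327 0.64  ] y [0.1235 0.1285 0.1327] z [0.1204 0.1251]
headsock 703 x [0.6125 0.6368 0.6613] y [-0.1091 -0.1048 -0.0983] z [0.0562 0.0748]
tailsock 471 x [0.6099 0.6319 0.6558] y [0.108  0.1128 0.117 ] z [0.0584 0.0749]
scene headtop 195 x [0.6144 0.6402 0.6631] y [-0.1367 -0.1219 -0.1016]
scene tailtop 168 x [0.6098 0.6409 0.658 ] y [0.1121 0.1337 0.145 ]
scene post 42 x [0.626  0.6341 0.6408] y [0.1233 0.1306 0.138 ]
side headtop 193 x [0.6138 0.6363 0.6628] y [-0.1397 -0.1258 -0.1077]
side tailtop 118 x [0.609  0.6291 0.658 ] y [0.1049 0.125  0.141 ]
side post 27 x [0.6267 0.6345 0.6416] y [0.1196 0.1248 0.1329]
```

View pics/w0c.png

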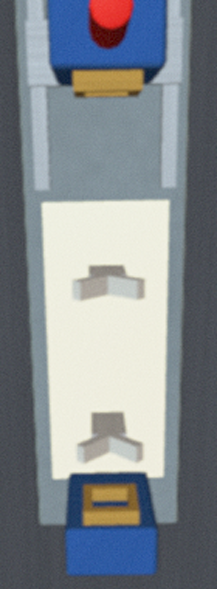

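```bash
cat >> hlp.py <<'E'
def tool(yawx,tilt=0):
    """tool pointing down with tool-x at yaw; tilt = rotation about tool y (deg); +tilt lifts tool x up"""
    a=np.radians(yawx); x=np.array([np.cos(a),np.sin(a),0]); z=np.array([0,0,-1.]); y=np.cross(z,x)
    R=np.c_[x,y,z]; 
    return R@Rn.from_euler('y',tilt,degrees=True).as_matrix()
VM=np.array([0.6354,-0.0265]); VX=np.array([np.cos(np.radians(90.96)),np.sin(np.radians(90.96))])
E
python3 - <<'E'
from hlp import *
np.set_printoptions(precision=2,suppress=True)
PZ=ctrl.pinch_z
def tr(n,g,R):
    p=np.array(g)-R[:,2]*PZ
    # grasp point at g : tcp = g - R*[0,0,pz]
    q=ctrl.ik(p,qR(R)); print(n,None if q is None else np.array(q))
for y in (-3,177): tr(f"rod {y}",[.4395,-.274,.045],tool(y)); tr("rod hover",[.4395,-.274,.13],tool(y))
for y in (91,-89): tr(f"lay {y}",[.6352,-.0125,.06],tool(y)); tr("hover",[.6352,-.0125,.12],tool(y));tr("post",[.6328,.129,.106],tool(y))
for y in (59.7,-120.3): tr(f"plate {y}",[.44,.277,.025],tool(y))
for yaw in range(-180,181,30):
    R=tool(yaw,40); print(yaw,"xup",R[2,0]); tr("hold x=label",[.6354,-.0265,.18],R)
    R=tool(yaw,-40);  tr("hold x=-label",[.6354,-.0265,.18],R)
E
```

```text
rod -3 [ 0.42  0.61  0.13  2.02 -0.16  0.52 -0.95]
rod hover [ 0.39  0.48  0.18  1.95 -0.12  0.72 -0.98]
rod 177 [ 0.83  0.65 -0.49  2.02  0.52  0.6   1.51]
rod hover [ 0.89  0.52 -0.56  1.94  0.38  0.79  1.63]
lay 91 [ 0.1   0.72 -0.2   1.69  0.19  0.76 -0.17]
hover [ 0.11  0.64 -0.22  1.64  0.17  0.88 -0.16]
post [-0.11  0.67 -0.23  1.62  0.18  0.87 -0.39]
lay -89 [-0.32  0.77  0.53  1.69 -0.5   0.81 -2.69]
hover [-0.34  0.7   0.55  1.64 -0.44  0.92 -2.74]
post [ 0.37  0.96 -1.23  1.61  0.94  1.27  2.12]
plate 59.7 [-0.54  0.64 -0.1   2.03  0.13  0.48 -1.27]
plate -120.3 [-0.16  0.73 -0.7   2.02  0.77  0.67  1.24]
-180 xup 0.6427876096865394
hold x=label None
hold x=-label [ 0.79  0.68 -1.22  2.21  1.84  0.71 -0.14]
-150 xup 0.6427876096865394
hold x=label [ 0.03  0.98 -0.44  0.98  0.5   1.94  1.76]
hold x=-label [ 1.    0.75 -1.23  2.1   1.33  0.31  0.98]
-120 xup 0.6427876096865394
hold x=label [ 0.09  0.93 -0.76  1.24  0.88  1.86  1.92]
hold x=-label [ 1.06  0.98 -1.4   1.83  0.6   0.67  2.23]
-90 xup 0.6427876096865394
hold x=label [ 0.26  0.99 -1.23  1.56  1.27  1.92  2.04]
ho
[... 550 characters left out ...]
  0.16  0.98  0.17  1.83 -1.11]
60 xup 0.6427876096865394
hold x=label [ 0.7   0.63 -0.55  1.84 -0.62  0.65  0.22]
hold x=-label [-0.3   0.84  0.1   1.25  0.42  1.55 -0.85]
90 xup 0.6427876096865394
hold x=label [ 0.6   0.76 -0.49  1.52 -0.39  1.12  0.41]
hold x=-label [-0.36  0.7   0.06  1.57  0.67  1.21 -0.67]
120 xup 0.6427876096865394
hold x=label [ 0.48  0.9  -0.51  1.2  -0.17  1.53  0.62]
hold x=-label [-0.38  0.56  0.05  1.89  0.98  0.82 -0.56]
150 xup 0.6427876096865394
hold x=label [ 0.34  1.01 -0.56  0.94  0.07  1.86  0.91]
hold x=-label [-0.37  0.46  0.19  2.14  1.54  0.37 -0.61]
180 xup 0.6427876096865394
hold x=label None
hold x=-label [ 0.79  0.68 -1.22  2.21  1.84  0.71 -0.14]
```

Run:
```python
from hlp import *
ctrl.movep([.4395,-.274,.18],qR(tool(-3)))
s=get_state(); im,d=vision.grab_frame("wrist"); cv2.imwrite("pics/w1.png",im); np.savez("w1.npz",im=im,d=d,p=s['tcp_pos'],q=s['eef_rot'])
cp=cam_pose("wrist",s); W=cloud(d,*cp)
print(s['time'],s['tcp_pos'])
hsv=cv2.cvtColor(im,cv2.COLOR_BGR2HSV); m=cv2.inRange(hsv,(50,80,40),(80,255,255)); 
n,lab,st,ce=cv2.connectedComponentsWithStats(m); k=1+np.argmax(st[1:,4]); print(st[k])
v,u=np.nonzero(lab==k); P=onplane(np.c_[u,v],.045,*cp)[:,:2]; rc=cv2.minAreaRect((P*1000).astype(np.float32)); print(rc)
print(np.nanpercentile(W[v,u,2],[50,97]),np.nanmin(W[v,u],0),np.nanmax(W[v,u],0))
```

```text
1.4167 [ 0.44072584 -0.27298746  0.18012564]
[ 303  104   28  224 4571]
((437.6656494140625, -273.2113952636719), (15.560722351074219, 163.58038330078125), 88.59744262695312)
[0.05176281 0.05359911] [ 0.36019912 -0.28389709 -0.00047802] [ 0.51957229 -0.26370446  0.05507928]
```

View pics/w1.png

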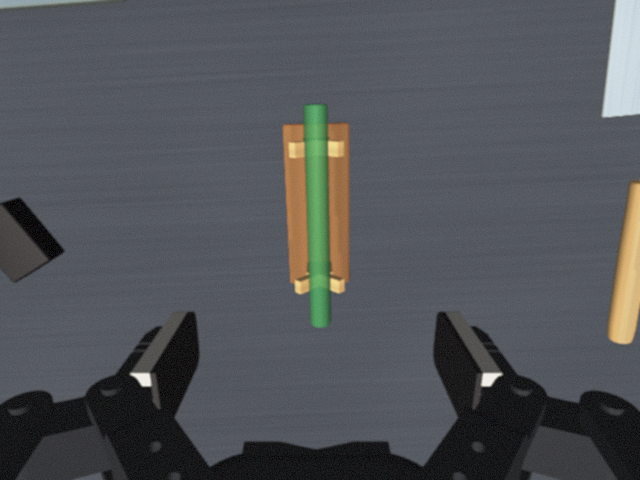

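Run:
```python
from hlp import *
PZ=ctrl.pinch_z; R=tool(-1.4); q=qR(R)
ctrl.movep([.4395,-.2736,.11],q)
ctrl.movel([.4395,-.2736,.045+PZ+0.001],max_speed=0.12)
ctrl.close_gripper(35)
s=get_state(); print(s['time'],s['tcp_pos'],s['width'],s['contact_force']); np.save("zg.npy",s['tcp_pos'])
ctrl.movel([.4395,-.2736,.13],max_speed=0.15)
s=get_state(); print(s['time'],s['tcp_pos'],s['width'],s['contact_force'])
L=VM+VX*0.014; print(L)
ctrl.movep([L[0],L[1],.13],qR(tool(90.96)))
s=get_state(); im,d=vision.grab_frame("wrist"); cv2.imwrite("pics/w2.png",im);cv2.imwrite("pics/s2.png",vision.grab_frame("side")[0]); np.savez("w2.npz",im=im,d=d,p=s['tcp_pos'],q=s['eef_rot'])
print(s['time'],s['tcp_pos'],s['width'])
```

```text
3.3333 [ 0.43963702 -0.27427313  0.0275412 ] 0.014702411739813962 [-0.16650885 -2.72449458  1.7284289 ]
4.1667 [ 0.43904181 -0.2730384   0.12922168] 0.01472781951100931 [-0.11194786  0.88789674 -0.95033093]
[ 0.63516544 -0.01250197]
5.4083 [ 0.63449026 -0.01452126  0.12938167] 0.014794748387206515
```

View pics/w2.png

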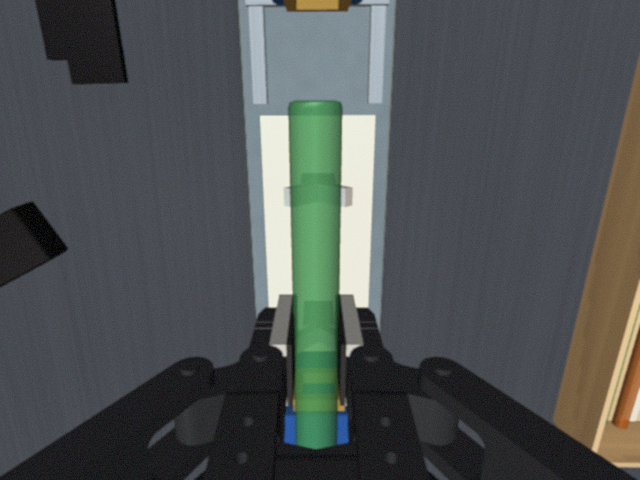

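View pics/s2.png

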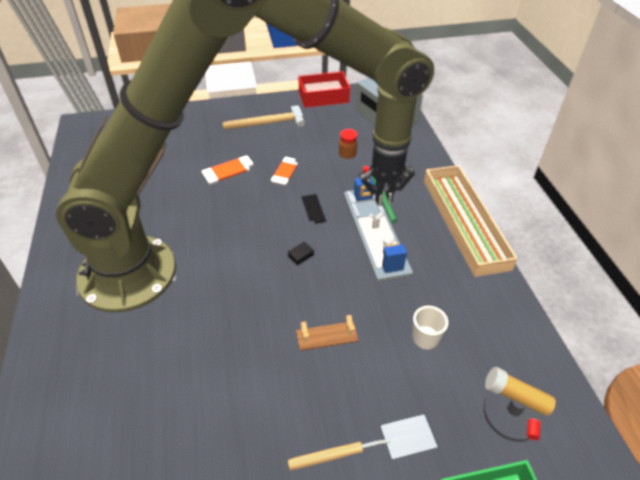

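Run:
```python
from hlp import *
f=np.load("w2.npz"); cp=cam_pose("wrist",dict(tcp_pos=f['p'],eef_rot=f['q'])); W=cloud(f['d'],*cp); im=f['im']
for r in range(98,300,15): print(r,W[r,315].round(4))
print("tip tcp",f['p'], "rest", np.round(W[195,288],4),np.round(W[195,347],4), "sock",W[5,320].round(4))
```

```text
98 [0.6329 0.0679 0.013 ]
113 [0.6334 0.0627 0.1541]
128 [0.6334 0.0587 0.1553]
143 [0.6335 0.0546 0.1545]
158 [0.6335 0.0504 0.1542]
173 [0.6336 0.046  0.1537]
188 [0.6336 0.0419 0.1551]
203 [0.6337 0.0372 0.1542]
218 [0.6337 0.0325 0.1536]
233 [0.6338 0.0281 0.1546]
248 [0.6338 0.0228 0.1532]
263 [0.6339 0.0182 0.1543]
278 [0.6339 0.0135 0.1551]
293 [0.634  0.0084 0.1551]
tip tcp [ 0.63449026 -0.01452126  0.12938167] rest [0.6195 0.0192 0.062 ] [0.6504 0.0194 0.0611] sock [0.6349 0.11   0.0507]
```

Run:
```python
from hlp import *
L=VM+VX*0.014
ctrl.movel([L[0],L[1],.055],max_speed=0.12)
ctrl.movel([L[0],L[1],.0432],max_speed=0.04)
s=get_state(); print(s['time'],s['tcp_pos'],s['contact_force'])
ctrl.ungrasp()
ctrl.movel([L[0],L[1],.13],max_speed=0.15)
s=get_state(); im,d=vision.grab_frame("wrist"); cv2.imwrite("pics/w3.png",im); np.savez("w3.npz",im=im,d=d,p=s['tcp_pos'],q=s['eef_rot'])
print(s['time'],s['tcp_pos'],s['width'])
cp=cam_pose("wrist",s); W=cloud(d,*cp)
hsv=cv2.cvtColor(im,cv2.COLOR_BGR2HSV); m=cv2.inRange(hsv,(50,80,40),(80,255,255)); n,lab,st,ce=cv2.connectedComponentsWithStats(m); k=1+np.argmax(st[1:,4])
v,u=np.nonzero(lab==k); print(st[k],cv2.minAreaRect((onplane(np.c_[u,v],.06,*cp)[:,:2]*1000).astype(np.float32)))
for r in range(100,340,30): print(r,W[r,317].round(4))
X,Y,Z=W[...,0],W[...,1],W[...,2];roi=(X>0.55)&(X<0.72)
m=roi&(Y>.09)&(Y<.2)&(Z>.118)&(Z<.13); 
if m.any(): print("post",np.percentile(X[m],[1,50,99]),np.percentile(Y[m],[1,50,99]))
```

```text
6.725 [ 0.63514164 -0.01251921  0.04312069] [ 0.90177701 -0.25804398 -1.01041225]
8.1333 [ 0.63461193 -0.01261371  0.12930244] 0.08514119460259524
[ 303  101   30  281 7231] ((635.5084228515625, -13.780776977539062), (14.761045455932617, 163.74676513671875), 0.816111147403717)
100 [0.634  0.0688 0.0131]
130 [0.6341 0.0547 0.0669]
160 [0.6344 0.0403 0.068 ]
190 [0.6346 0.0252 0.0678]
220 [0.6349 0.0095 0.068 ]
250 [ 0.6351 -0.0067  0.0688]
280 [ 0.6354 -0.0243  0.0681]
310 [ 0.6357 -0.0426  0.0679]
```

View pics/w3.png

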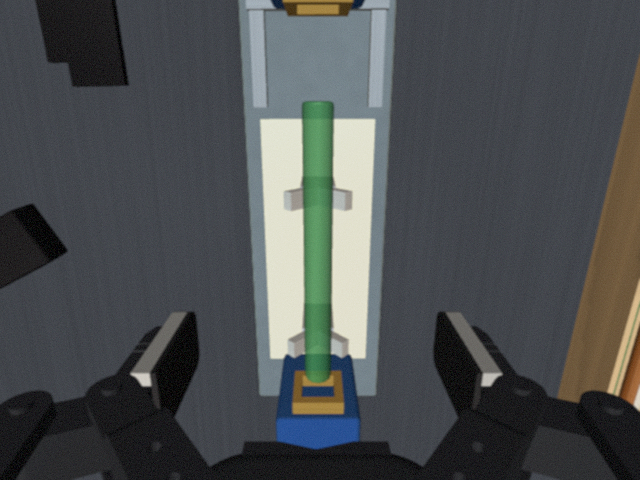

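The rod is level in both rests, with its top at 0.068, about 13 to 14 mm short of home and clear of both sockets. Next is the tailstock.

Run:
```python
from hlp import *
PZ=ctrl.pinch_z; q=qR(tool(90.96)); z=.106+PZ+.001
def at(x): p=VM+VX*x; return p
p=at(.1565); ctrl.movep([p[0],p[1],.155],q)
ctrl.movel([p[0],p[1],z],max_speed=0.12)
ctrl.close_gripper(40)
s=get_state(); print(s['time'],s['tcp_pos'],s['width'],s['contact_force']); f0=np.array(s['contact_force'])
def step(x,v):
    p=at(x); ctrl.movel([p[0],p[1],z],max_speed=v); s=get_state()
    xx=(np.array(s['tcp_pos'])[:2]-VM)@VX; print(round(s['time'],2),x,"x",xx.round(4),np.round(s['contact_force'],1)); return s,xx
step(.130,.06); step(.110,.05)
x=.104
while x>.084:
    s,xx=step(x,.03)
    if abs(s['contact_force'][1]-f0[1])>12: break
    x-=.003
cv2.imwrite("pics/s4.png",vision.grab_frame("side")[0]);cv2.imwrite("pics/c4.png",vision.grab_frame("scene")[0])
```

```text
10.1667 [0.63294132 0.1300706  0.08863275] 0.01536330287876638 [-1.05638318  0.75578677  2.03321982]
10.76 0.13 x 0.128 [-0.5 -1.2  5.2]
11.31 0.11 x 0.1075 [-0.5 -0.1  7. ]
11.66 0.104 x 0.1022 [-1.2  0.2  6.7]
11.91 0.10099999999999999 x 0.0994 [-0.1  1.6  5.7]
12.16 0.09799999999999999 x 0.0965 [0.2 0.9 6.9]
12.41 0.09499999999999999 x 0.0935 [0.4 2.  6.5]
12.66 0.09199999999999998 x 0.0931 [0.4 7.9 4.8]
12.91 0.08899999999999998 x 0.0931 [-0.7 13.4  4.3]
```

Run:
```python
from hlp import *
ctrl.ungrasp()
s=get_state(); print(s['time'],s['tcp_pos'])
p=np.array(s['tcp_pos']); ctrl.movel([p[0],p[1],.19],max_speed=0.2)
P=VM+VX*0.0; ctrl.movep([P[0],P[1],.21],qR(tool(90.96)))
s=get_state(); im,d=vision.grab_frame("wrist"); cv2.imwrite("pics/w5.png",im); np.savez("w5.npz",im=im,d=d,p=s['tcp_pos'],q=s['eef_rot'])
print(s['time'],s['tcp_pos'])
cp=cam_pose("wrist",s); W=cloud(d,*cp)
X,Y,Z=W[...,0],W[...,1],W[...,2];roi=(X>0.55)&(X<0.72)
for nm,y0,y1,z0,z1 in (("post",.0,.2,.119,.128),("headsock",-.13,-.08,.055,.0755),("tailsock",.03,.125,.055,.0755),("tailtop",.02,.15,.078,.082),("rests",-.085,.05,.058,.0635)):
    m=roi&(Y>y0)&(Y<y1)&(Z>z0)&(Z<z1)&(abs(X-.635)<.03); print(nm,m.sum(),"x",np.percentile(X[m],[1,50,99]).round(4),"y",np.percentile(Y[m],[1,50,99]).round(4))
cv2.imwrite('pics/w5c.png',cv2.resize(im[0:400,230:420],None,fx=1.5,fy=1.5,interpolation=2))
```

```text
13.6917 [0.63390285 0.06238666 0.08827775]
14.8 [ 0.63464722 -0.0285121   0.20828175]
post 761 x [0.6266 0.6339 0.6412] y [0.0607 0.0679 0.0751]
headsock 1375 x [0.6132 0.6369 0.6609] y [-0.1086 -0.0994 -0.0804]
tailsock 963 x [0.62   0.6343 0.649 ] y [0.0303 0.0436 0.0526]
tailtop 3093 x [0.6099 0.6341 0.6579] y [0.0536 0.0669 0.0822]
rests 1138 x [0.6171 0.6297 0.6536] y [-0.0819 -0.0098  0.041 ]
```

View pics/w5c.png

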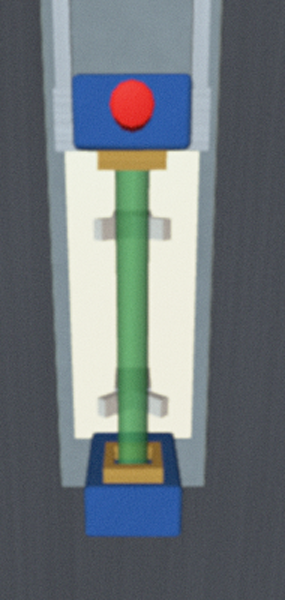

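Post top centre is at viewer x ≈ 94.4 mm (home is 95). The tailstock face is at y = 0.0536 against 0.0535 expected, and the push hit a hard stop with force rising to 13 N, so the rod is home in both sockets. Now the plate.

Run:
```python
from hlp import *
q=qR(tool(59.7))
ctrl.movep([.44,.277,.17],q); ctrl.pause(0.15)
s=get_state(); im,d=vision.grab_frame("wrist"); cv2.imwrite("pics/w6.png",im); np.savez("w6.npz",im=im,d=d,p=s['tcp_pos'],q=s['eef_rot'])
print(s['time'],s['tcp_pos'])
cp=cam_pose("wrist",s); W=cloud(d,*cp); X,Y,Z=W[...,0],W[...,1],W[...,2]
m=(abs(X-.44)<.08)&(abs(Y-.277)<.08)&(Z>.023)&(Z<.033)
n,lab,st,ce=cv2.connectedComponentsWithStats(m.astype(np.uint8)); k=1+np.argmax(st[1:,4]); m=lab==k
v,u=np.nonzero(m)
print(st[k],cv2.minAreaRect((np.c_[X[m],Y[m]]*1000).astype(np.float32)),np.median(Z[m]),cv2.minAreaRect((onplane(np.c_[u,v],.028,*cp)[:,:2]*1000).astype(np.float32)))
hs=cv2.cvtColor(im,cv2.COLOR_BGR2HSV); o=m&(hs[...,1]>120); vo,uo=np.nonzero(o);print("orange",cv2.minAreaRect((onplane(np.c_[uo,vo],.028,*cp)[:,:2]*1000).astype(np.float32)))
```

```text
16.3583 [0.44086043 0.27624116 0.16996496]
[ 280  138   64  149 8730] ((438.928955078125, 279.3341064453125), (110.88125610351562, 44.17489242553711), 59.38587188720703) 0.02796589357825599 ((439.15814208984375, 279.7035217285156), (110.08415985107422, 44.05350112915039), 59.41447448730469)
orange ((439.22216796875, 279.8035583496094), (67.9413833618164, 43.97423553466797), 59.30839920043945)
```

View pics/w6.png

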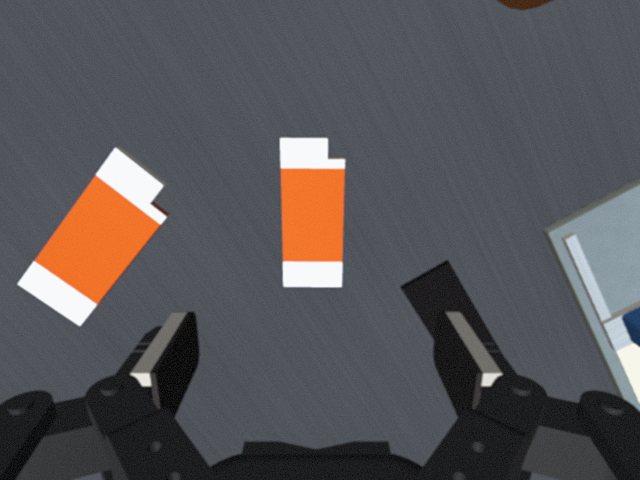

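Run:
```python
from hlp import *
PZ=ctrl.pinch_z; q=qR(tool(59.4)); c=[.4391,.2793]
ctrl.movep([*c,.09],q)
ctrl.movel([*c,.025+PZ+.002],max_speed=0.1)
s=get_state(); print(s['time'],s['tcp_pos'],s['contact_force'])
ctrl.close_gripper(60)
s=get_state(); print(s['time'],s['tcp_pos'],s['width'],s['contact_force'])
ctrl.movel([*c,.06],max_speed=0.08)
s=get_state(); print(s['time'],s['tcp_pos'],s['width'],s['contact_force'])
im,d=vision.grab_frame("wrist"); cv2.imwrite("pics/w7.png",im)
np.savez("w7.npz",im=im,d=d,p=s['tcp_pos'],q=s['eef_rot'])
```

```text
17.7917 [0.43954801 0.27960972 0.00897177] [-0.80314126 -0.56613997 -0.08054908]
18.2667 [0.43934995 0.27940217 0.00898326] 0.042671853532818396 [-0.66344169 -0.48968438  6.22603334]
19.0667 [0.43891894 0.27912631 0.05974616] 0.042556958502118256 [-0.29573419 -1.08622063 -0.48222234]
```

View pics/w7.png

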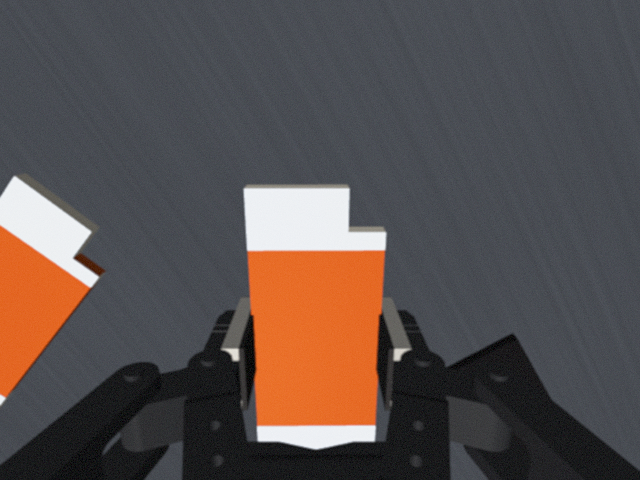

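```bash
cat > pl.py <<'E'
from hlp import *
def plate_fit(im,d,s):
    K,Rw,tw=cam_pose("wrist",s); W=cloud(d,K,Rw,tw)
    Rt=Rq(s['eef_rot']).as_matrix(); T=(W-np.array(s['tcp_pos']))@Rt   # tool coords
    m=(abs(T[...,1])<.019)&(T[...,0]<.075)&(T[...,0]>-.035)&(abs(T[...,2]+.02)<.03)
    P=T[m]; P=P[np.isfinite(P).all(1)]
    A=np.c_[P[:,:2],np.ones(len(P))]; c=np.linalg.lstsq(A,P[:,2],rcond=None)[0]
    r=P[:,2]-A@c; g=abs(r)<.003; c=np.linalg.lstsq(A[g],P[g,2],rcond=None)[0]; 
    return c,len(P),(P[:,0].min(),P[:,0].max()),P
E
python3 - <<'E'
from pl import *
f=np.load("w7.npz"); s=dict(tcp_pos=f['p'],eef_rot=f['q'])
c,n,x,P=plate_fit(f['im'],f['d'],s); print(c,n,x,np.degrees(np.arctan(c[0])), Rq(s['eef_rot']).as_matrix().round(3))
E
```

```text
[-0.00112788  0.00751069 -0.018952  ] 25891 (np.float64(-0.03499744473934309), np.float64(0.05525219605420583)) -0.0646226642618247 [[ 0.509  0.861 -0.   ]
 [ 0.861 -0.509 -0.   ]
 [-0.    -0.    -1.   ]]
```

Run:
```python
from pl import *
ctrl.movel([.4391,.2793,.20],max_speed=0.15)
R=tool(90.96,40); C=np.array([VM[0],VM[1],.18]); off=R@np.array([0,0,-.016])
print("up",R[2,0]); T=C-off; print("tcp",T, ctrl.ik(T,qR(R)))
ctrl.movep(T+[0,0,.08],qR(R))
ctrl.movel(T,max_speed=0.08); ctrl.pause(.5)
s=get_state(); im,d=vision.grab_frame("wrist"); cv2.imwrite("pics/w8.png",im)
c,n,x,P=plate_fit(im,d,s); Rt=Rq(s['eef_rot']).as_matrix(); nn=Rt@np.array([c[0],c[1],-1])/np.sqrt(1+c[0]**2+c[1]**2)
xa=Rt@np.array([1,0,c[0]]); xa/=np.linalg.norm(xa)
print(s['time'],s['tcp_pos'],s['width'],s['contact_force'],"plane",c,"x",x)
print("normal",nn.round(3),"tilt",np.degrees(np.arccos(nn[2])),"label el",np.degrees(np.arcsin(xa[2])))
cz=c[2]+.003; print("centre", (np.array(s['tcp_pos'])+Rt@[x[1]-.055,0,cz+c[0]*(x[1]-.055)]).round(4))
cv2.imwrite("pics/s8.png",vision.grab_frame("side")[0]); cv2.imwrite("pics/c8.png",vision.grab_frame("scene")[0])
```

```text
up 0.6427876096865394
tcp [ 0.63522769 -0.01621684  0.16774329] [ 0.6469085   0.77961148 -0.58128288  1.50023967 -0.31840599  1.12241412
  0.35963355]
23.275 [ 0.63521817 -0.01618742  0.16777367] 0.042506559680542934 [-0.54278522  0.18689027 -0.236385  ] plane [-0.00139735  0.00562973 -0.01856062] x (np.float64(-0.03499682330644747), np.float64(0.05514478349615381))
normal [ 0.016 -0.644  0.765] tilt 40.07860421358859 label el 40.07752546020636
centre [ 0.6354 -0.0261  0.1798]
```

View pics/w8.png

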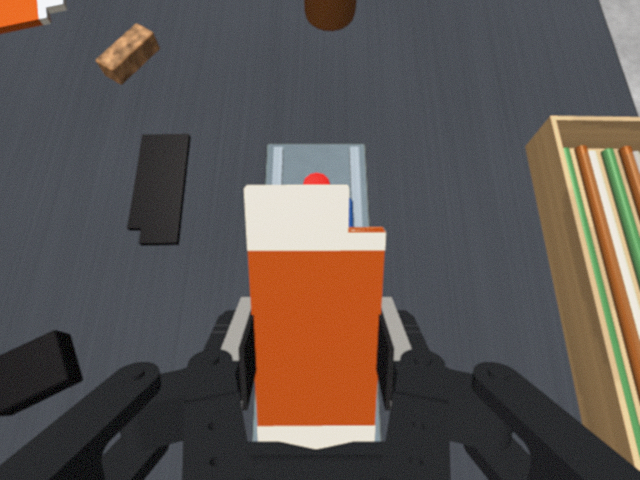

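View pics/s8.png

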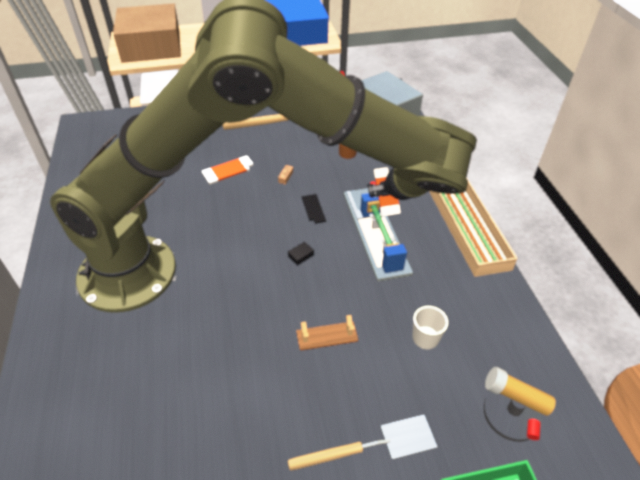

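View pics/c8.png

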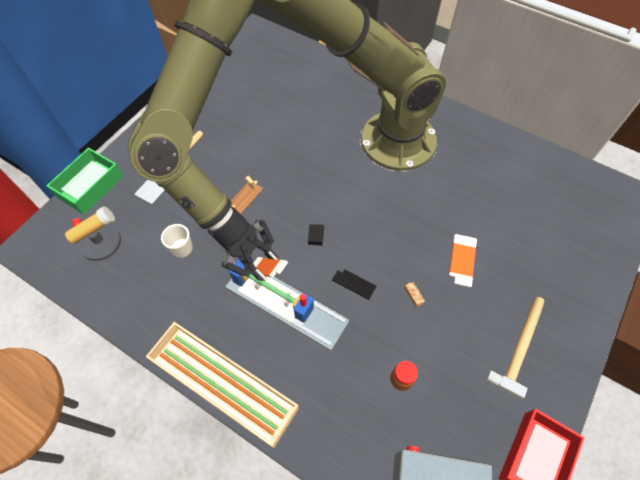

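```bash
python3 -c "
import cv2,numpy as np
a=cv2.imread('pics/s8.png')[165:285,330:430];b=cv2.imread('pics/c8.png')[225:345,220:360]
cv2.imwrite('pics/z8.png',np.hstack([cv2.resize(a,(330,396),interpolation=2),cv2.resize(b,(462,396),interpolation=2)]))"
```

```text
(no output)
```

View pics/z8.png

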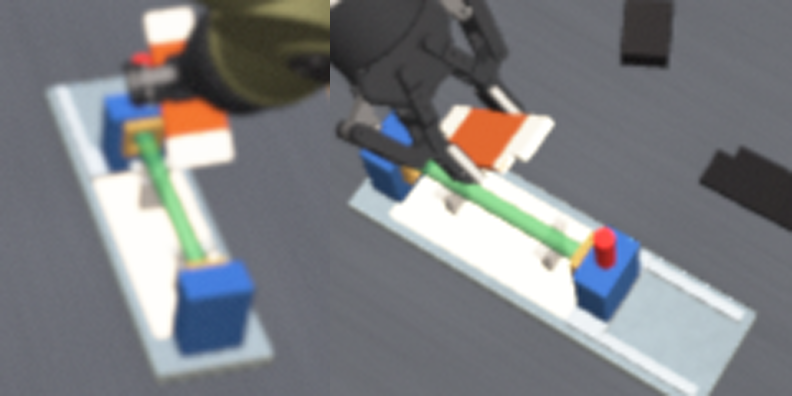

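The rod sits in both brass sockets, in the left crop at (145,130) and (205,262). The plate is held above it, label end up and clear of the viewer. I'm handing in.

```bash
python3 -c "
from hlp import *
print(get_state()['time'],get_state()['width']); print(ticket.close_job())"
```

```text
23.425 0.04230924222595821
the job is handed in; nothing more can be done
None
```

The green rod is home between both brass sockets and released, and the arm is holding the amber filter plate over its middle. I handed the job in at 23.4 s of the 64 s allowed.

- **Rod:** I laid it about 14 mm short of home, then slid the tailstock up by its red post until it stopped hard, with the force rising to 13 N. The post then measured 94.4 mm along the viewer (home is 95 mm). The pictures show the rod level, with both ends in the sockets.
- **Plate:** Its centre is at (0.635, -0.026, 0.180) m, 12 cm above the rod's axis and over its middle. It is label face up and tipped 40.1° with the notched label end higher. It had not slipped in the grip, and the force reading was near zero.
- **Other things:** In the last pictures the graphite block, jar, cup, hammer and paddle look to be where they started, judged by eye.

Two small disagreements, both within the 2 mm calibration: the tailstock stopped with the gripper at 93.1 mm because I gripped the post slightly off centre, and the post measured 0.6 mm from home. No check failed.

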